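File the bevelled bar end on forward strokes only

ROBOT

A 6-joint arm with a two-finger parallel gripper is mounted at the origin on a cart in front of the work surface, level with it; the furniture and walls round the work are solid. World frame = base frame: x ahead of the robot, y to its left, z up, the work surface at z = 0. Lengths are in m, angles in rad, forces in N, time in s.
With the tool pointing down it reaches from about 0.35 to 1 m from the base axis. Payload 7.1 kg.
Tool frame: the origin (TCP) lies at the centre of the arm's flange, where the gripper is bolted on; the fingertips stand 173 mm ahead of it and the grasp point (between the pads) lies 155 mm ahead of it (tips_ahead is the distance from the TCP to the fingertips, in m); z points along the fingers, y is the direction in which the jaws open and shut (so a half turn about z gives the same grasp; the last joint's range is limited). The gripper opens to 85 mm and grips with 20 to 120 N. Pads are 22 mm wide; open, the fingers measure 114 mm over their backs; the gripper's body (76 mm by 85 mm) begins 54 mm behind the grasp point. The pads swing forward as they close: fully open they stand 13 mm farther back than shut.
Start: joints at [-1.187, 0.423, 1.63, -0, 1.089, -0.019], TCP at [0.245, -0.575, 0.405] pointing down, gripper open.
Joint ranges: [-3, 3], [-0.9, 2.11], [0.09, 2.58], [-1.31, 4.45], [0.11, 2.69], [-2.54, 2.54]. Speed limits (rad/s): [2.39, 2.39, 3.01, 3.14, 3.14, 3.14].

INTERFACE

Orientations are given as a unit quaternion [w, x, y, z].
In Python, from station import get_state, snapshot, hand_in, tips_ahead gives the robot as it stands.
- The arm moves only by the tool send_rows, never from a script. Its argument "commands" is a list that holds one entry, the list of rows, each a list of 7 numbers: the turn, a rotation vector about the tool's x, y, z in degrees, then the shift along the tool's x, y, z in cm, then the finger opening in cm, from 0 to 8.54. A call has 1 to 20 rows; each row shifts and turns the pose as measured when the row begins, along the tool's axes as they then stand; what a row does not reach is not made up. A row lasts 1/8 s, in which the tool goes at most 62.5 mm and 10.7 degrees, less where a joint would pass 70% of its speed; a pose out of reach is approached as far as the arm can. A call is refused whole if a number of a shift passes 6.25 or a number of a turn 10.7, either way. A call with a gripper value outside its range is refused whole. The fingers move at their own pace and stop on an object; "force" is the grip in N (left out, the last holds). Time passes only in rows, so rows that do not move let the fingers close. It gives the time, the measured TCP pose, the force and the opening at its end, in the units of the state.
- get_state(): the state, without advancing time (a new reading comes with each control period).
- snapshot(name): name is "side" or "top"; returns a dict with "frame" (480x640x3 uint8, red, green, blue), "z_map" (480x640 float32, m along the optical axis (not along the pixel's ray), 0 where there is no reading), "K" (3x3 intrinsics, pixels), "k1" (the pictures are not rectified: a ray, as slopes to the right and down, at radius r is drawn at 1 + k1 r^2 times it, then the intrinsics apply), "R" (3x3) and "t" (3): a world point X has camera coordinates R X + t. Camera axes: x right, y down, z forward; pixel columns grow to the right and rows downward; lengths in m; the calibration is good to about 2 mm. A picture is of the moment at which its call begins.
- hand_in(): hands the job in, once; it reports no verdict.
The state is a dict: "t": time; "joint_positions": joint angles; "qvel": joint speeds; "effort": joint torques, N m; "tcp_pos": TCP position; "tcp_rot": TCP orientation; "ft_force": force on the tool from outside, world axes, zero at the start; "torque": the same for the moment, N m; "gripper_width": finger opening in m.
Only numpy, scipy, OpenCV 4.12 (cv2) and the standard library are available. Lean on these libraries where they do the work, as an engineer would, in place of code of your own. Each camera call takes 0.05 s, during which the arm holds its last target.

TASK

The metal bar lying loose in the filing block has a bevelled end that wants dressing: take the file that lies across it by its wooden handle and give the bevel three full strokes, the blade pressed lightly and flat on the slope, pushed tip first towards the side fence from the front half of the blade right through to the part near the handle. File on the push only and lift it clear at the end of every stroke, before going back, so that the bar is never dragged off its fence. Then lay the file back flat across the top of the bar, with the bar still home against fence and back stop.

Things in the scene. Friction and masses are not known exactly. Their poses are not given: they have to be found in the camera images.
- file: Flat hand file 290 mm long, 0.19 kg. Origin mid-length under the handle; +x to the blade tip, +z up out of the blade's upper flat. Handle (wood) x -145 to -45 mm, 24 mm thick, axis 12.5 mm above the origin. Blade x -45 to 145 mm, 20 mm wide, 4 mm thick, lower flat at z = 9 mm, parallel to x. Balances at x = 5 mm. Starts lying flat across the bar's top, tip towards the fence side, handle hanging free.
- blade_mid (a point): Point on the lower flat of the file's blade, 50 mm ahead of the file's origin (file frame x 50, y 0, z 9 mm); axes as the file's. 95 mm from the tip and 95 mm from the handle.
- block: Fixed filing block, about 120 x 130 x 81 mm, grey welded stand. Origin on the worktop under the bed; the bar's bevel faces its -x. Level bed 65 mm up; side fence along the -y side, 10 mm above the bed, below the bevel; back stop at +x, 16 mm above the bed. Bed, fence and stop are slick.
- bar: Loose metal bar 100 x 60 x 30 mm (x, y, z), about 0.5 kg, two bolt holes in its top; origin under its middle, axes as the block's. Lies on the bed within 3 mm of fence and back stop, bevelled end to -x; flat top x -30 to 50 mm. A push to -y seats it on the fence; only slight friction holds it the other way, and the file's teeth grip it.
- bevel_mid (a point): Centre of the bar's bevel, a flat 60 mm along x and 24 mm along y, sloping 35 degrees. x: stroke direction, level, to the fence; y: up the slope; z: out of the bevel. With the bar home it is at x -40, y 0, z 88 mm in the block's frame. A full stroke takes blade_mid from about x = -45 to +45 mm here (pressing with 1 N or more); past +60 mm the handle meets the bar.

How it is judged:
On the way, in this order (a step that is already met when the one before it is completed fails the run):
1. first stroke begun: front part of the blade pressed flat on the bevel (1 N or more, within 15 degrees of flat) (contact force between file and bar above 1 N and angle between the z axis of file and the z axis of bevel_mid, either way round below 0.26 rad and x of blade_mid in the frame of bevel_mid below -0.03 m), for 0.04 s.
2. first stroke finished: rear part of the blade pressed flat on the bevel (contact force between file and bar above 1 N and angle between the z axis of file and the z axis of bevel_mid, either way round below 0.26 rad and x of blade_mid in the frame of bevel_mid above 0.025 m and y of bevel_mid in the frame of block below 0.005 m and x of bevel_mid in the frame of block above -0.046 m), for 0.04 s.
3. file lifted clear of the bevel (8 mm or more) where the first stroke ended, before any return (z of blade_mid in the frame of bevel_mid above 0.008 m and x of blade_mid in the frame of bevel_mid above 0 m and contact force between file and bar below 0.1 N), for 0.04 s.
4. second stroke begun: front part of the blade pressed flat on the bevel (1 N or more, within 15 degrees of flat) (all of step 1), for 0.04 s.
5. second stroke finished: rear part of the blade pressed flat on the bevel (all of step 2), for 0.04 s.
6. file lifted clear of the bevel (8 mm or more) where the second stroke ended, before any return (all of step 3), for 0.04 s.
7. third stroke begun: front part of the blade pressed flat on the bevel (1 N or more, within 15 degrees of flat) (all of step 4), for 0.04 s.
8. third stroke finished: rear part of the blade pressed flat on the bevel (all of step 5), for 0.04 s.
9. file lifted clear of the bevel (8 mm or more) where the third stroke ended, before any return (all of step 6), for 0.04 s.
At the end, for the whole second after the job is handed in: The file lies released and at rest flat on the top of the bar (within 9 degrees of level), and the bar rests flat on the bed, its bevelled end within 5 mm of home against the fence and within 6 mm of home against the back stop (y of bevel_mid in the frame of block below 0.005 m and x of bevel_mid in the frame of block above -0.046 m and z of file in the frame of bar between 0.014 and 0.03 m and angle between file's own z axis and vertical below 0.15 rad and linear speed of each of file, bar below 0.02 m/s and angle between bar's own z axis and vertical below 0.05 rad); the robot touches nothing.
It fails at once if the bar's bevelled end dragged more than 8 mm off the fence or 10 mm off the back stop (y of bevel_mid in the frame of block above 0.008 m or x of bevel_mid in the frame of block below -0.051 m).
It also fails if it takes over 54 s, if anything falls off the work surface, if the arm or the gripper's body presses on something with over 40 N, if the wrist force passes 120 N, or if a joint passes its speed limit or range.

## Working session

There is one attempt and no reset: what is moved stays moved. The work goes in short steps, Python scripts to look and compute and a tool call to move; the robot and the scene stay as the last step left them, time stands still between calls to the robot, and variables do not carry over. Pictures are saved under pics/ and viewed, and the job is handed in when it is done.

Besides the shell and the picture viewer there is one more tool, called as name(argument=value, ...), one argument or row to a line, values as JSON. send_rows: Moves the arm, as the interface text tells. Its arguments: {"type":"object","properties":{"commands":{"type":"array","items":{"type":"array","items":{"type":"array","items":{"type":"number"}}}},"force":{"type":"number"}},"required":["commands"]}

```bash
ls; mkdir -p pics; python3 - <<'E'
from station import get_state, snapshot, tips_ahead
import cv2,json,numpy as np
s=get_state(); print({k:np.round(v,4).tolist() for k,v in s.items()}, tips_ahead)
for n in ("side","top"):
    d=snapshot(n); cv2.imwrite(f"pics/{n}0.png",d["frame"][:,:,::-1]); np.savez(f"{n}0.npz",**d)
    print(n,d["K"],d["k1"],d["R"],d["t"], -d["R"].T@d["t"])
E
```

```text
pics
{'t': 0.0, 'joint_positions': [-1.187, 0.4239, 1.6307, -0.0, 1.0886, -0.019], 'qvel': [0.002, 0.0012, -0.0003, 0.0014, 0.0003, -0.0003], 'effort': [0.0011, -55.7386, -28.1745, 0.0, 0.0073, 0.0], 'tcp_pos': [0.2449, -0.5747, 0.4039], 'tcp_rot': [-0.0007, 0.9798, 0.2001, -0.0001], 'ft_force': [-0.1281, -0.3553, -0.1993], 'torque': [-0.03, -0.0415, -0.0069], 'gripper_width': 0.0856} 0.1734
side [[516.08818576   0.         318.79273627]
 [  0.         516.08818576 243.16668659]
 [  0.           0.           1.        ]] 0.042408018964835065 [[-0.99131138 -0.12945254 -0.02331943]
 [-0.02971912  0.39312883 -0.91900299]
 [ 0.12813481 -0.91032509 -0.39356029]] [0.46654188 0.28729224 0.33108084] [0.42860336 0.24884336 0.40520219]
top [[567.25229439   0.         323.66789355]
 [  0.         567.25229439 234.94024097]
 [  0.           0.           1.        ]] 0.016396336705273056 [[-0.02288659 -0.99955219 -0.01927731]
 [-0.99495054  0.02465756 -0.0972904 ]
 [ 0.09772217  0.01695332 -0.99506933]] [-0.51946711  0.56710675  0.87753932] [ 0.46659929 -0.54809517  0.91837257]
```

View pics/side0.png

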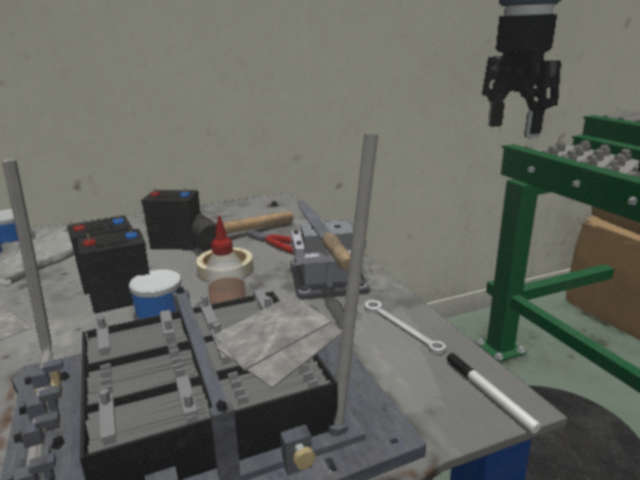

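View pics/top0.png

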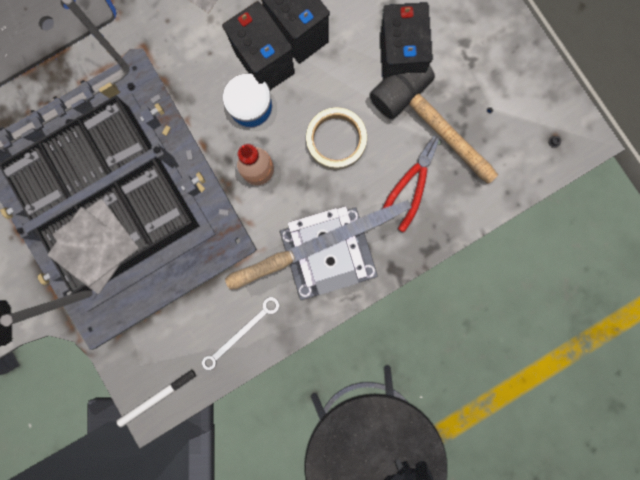

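```bash
python3 - <<'E'
import cv2
a=cv2.imread("pics/top0.png")[180:310,215:445]; cv2.imwrite("pics/topc.png",cv2.resize(a,None,fx=3.4,fy=3.4,interpolation=cv2.INTER_CUBIC))
a=cv2.imread("pics/side0.png")[180:320,240:400]; cv2.imwrite("pics/sidec.png",cv2.resize(a,None,fx=4,fy=4,interpolation=cv2.INTER_CUBIC))
E
```

```text
(no output)
```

View pics/topc.png

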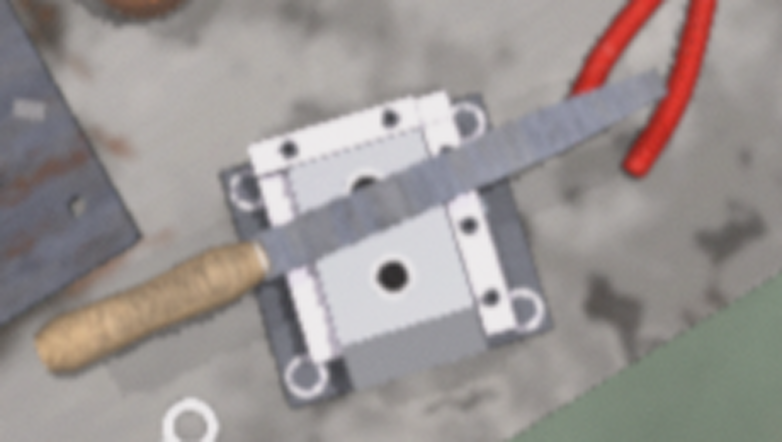

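View pics/sidec.png

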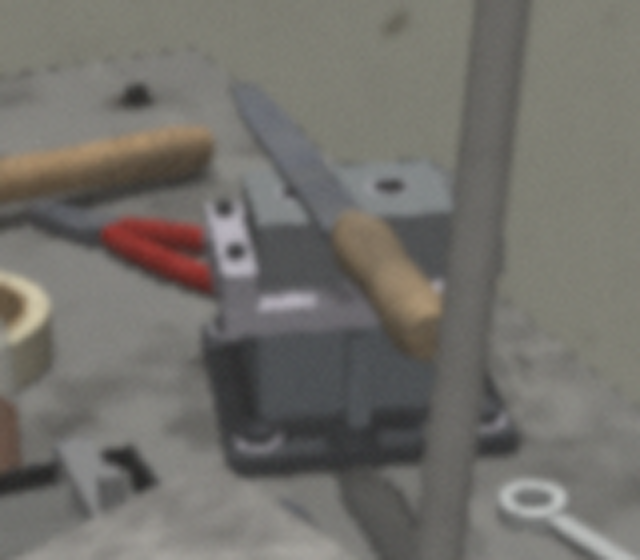

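```bash
cat > h.py <<'E'
import numpy as np, cv2
from station import get_state, snapshot
def load(f): 
    d=np.load(f); return {k:d[k] for k in d.files}
def rays(d,uv):
    uv=np.asarray(uv,float).reshape(-1,1,2)
    n=cv2.undistortPoints(uv,d["K"],np.array([float(d["k1"]),0,0,0])).reshape(-1,2)
    return np.c_[n,np.ones(len(n))]
def cloud(d):
    v,u=np.mgrid[:480,:640]; r=rays(d,np.stack([u,v],-1).reshape(-1,2))
    P=(r*d["z_map"].reshape(-1,1)-d["t"])@d["R"]
    P[d["z_map"].ravel()==0]=np.nan
    return P.reshape(480,640,3)
def onplane(d,uv,z):
    w=rays(d,uv)@d["R"]; c=-d["R"].T@d["t"]
    return c+w*((z-c[2])/w[:,2:3])
def proj(d,X):
    return cv2.projectPoints(np.asarray(X,float).reshape(-1,3),cv2.Rodrigues(d["R"])[0],d["t"],d["K"],np.array([float(d["k1"]),0,0,0]))[0].reshape(-1,2)
def rectify(d,z,x0,x1,y0,y1,s=0.0005):
    # image: rows down = -x, cols right = -y
    xs=np.arange(x1,x0,-s); ys=np.arange(y1,y0,-s)
    X,Y=np.meshgrid(xs,ys,indexing="ij")
    m=proj(d,np.stack([X,Y,np.full_like(X,z)],-1)).reshape(X.shape+(2,)).astype(np.float32)
    return cv2.remap(d["frame"],m[...,0],m[...,1],cv2.INTER_CUBIC)[:,:,::-1]
E
python3 - <<'E'
from h import *
d=load("top0.npz"); P=cloud(d)
for (u,v) in [(330,261),(326,270),(255,270),(390,214),(340,282),(292,285),(345,300),(160,220),(215,250),(310,330)]:
    print((u,v),np.round(P[v,u],4))
Z=P[...,2]; im=np.clip((Z+0.02)/0.35*255,0,255); im[np.isnan(im)]=0
cv2.imwrite("pics/zt.png",cv2.applyColorMap(im.astype(np.uint8),cv2.COLORMAP_JET))
cv2.imwrite("pics/rect95.png",cv2.resize(rectify(d,0.095,.36,.56,-.68,-.44),None,fx=1.6,fy=1.4))
cv2.imwrite("pics/rect95.png",cv2.resize(rectify(d,0.095,.36,.56,-.70,-.44),None,fx=1.5,fy=1.5))
s=load("side0.npz"); Q=cloud(s)
for r in [(365,140),(360,200),(350,320),(340,420),(15,165),(40,340)]: print("side",r,np.round(Q[r[1],r[0]],3))
E
```

```text
(330, 261) [ 0.5093 -0.5424  0.0933]
(326, 270) [ 0.4964 -0.5363  0.0934]
(255, 270) [ 0.4983 -0.435   0.108 ]
(390, 214) [ 0.5751 -0.6311  0.1   ]
(340, 282) [ 0.4786 -0.5562  0.0864]
(292, 285) [ 0.4769 -0.4794 -0.0011]
(345, 300) [ 0.4508 -0.5644 -0.0037]
(160, 220) [ 0.5761 -0.2926  0.0898]
(215, 250) [ 0.5355 -0.3579  0.0136]
(310, 330) [ 0.4045 -0.5071 -0.    ]
side (365, 140) [ 0.449 -0.193  0.311]
side (360, 200) [ 0.452 -0.185  0.26 ]
side (350, 320) [ 0.46  -0.17   0.146]
side (340, 420) [ 0.469 -0.157  0.038]
side (15, 165) [ 0.811 -0.235  0.274]
side (40, 340) [ 0.826 -0.22   0.069]
```

View pics/rect95.png

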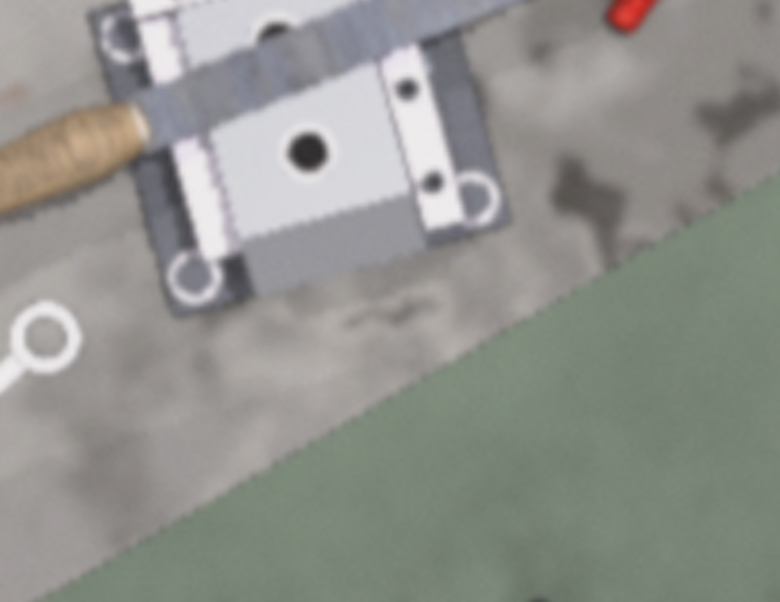

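View pics/zt.png

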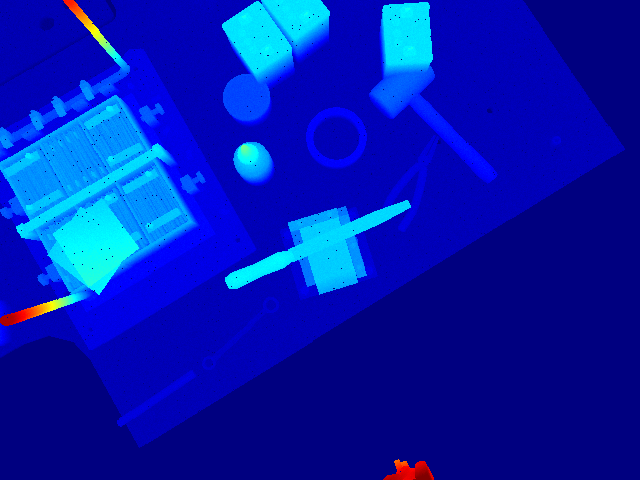

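```bash
cat > meas.py <<'E'
from h import *
def brect(d,z,o,th,x0=-70,x1=80,y0=-80,y1=80,s=0.25):
    # rows down = -bx, cols right = -by ; mm
    xs=np.arange(x1,x0,-s); ys=np.arange(y1,y0,-s)
    X,Y=np.meshgrid(xs,ys,indexing="ij"); c,sn=np.cos(th),np.sin(th)
    W=np.stack([o[0]+(c*X-sn*Y)/1e3,o[1]+(sn*X+c*Y)/1e3,np.full_like(X,z)],-1)
    m=proj(d,W).reshape(X.shape+(2,)).astype(np.float32)
    return cv2.remap(d["frame"],m[...,0],m[...,1],cv2.INTER_CUBIC)[:,:,::-1]
E
python3 - <<'E'
from meas import *
d=load("top0.npz")
for z in (.095,.081,.075):
    im=brect(d,z,(.517,-.5395),np.radians(14.5))
    cv2.imwrite(f"pics/b{int(z*1000)}.png",im)
g=cv2.cvtColor(brect(d,.095,(.517,-.5395),np.radians(14.5)),cv2.COLOR_BGR2GRAY).astype(float)
# profile along x at by=-20..20 ; rows
for by in (-22,-15,-8,8,15,22):
    c=int((80-by)/.25); p=cv2.GaussianBlur(g[:,c-8:c+9].mean(1).reshape(-1,1),(1,9),0)[:,0]
    dg=np.gradient(p); 
    xs=80-.25*np.arange(len(p))
    pk=[(round(xs[i],2),round(dg[i],1)) for i in range(2,len(p)-2) if abs(dg[i])>2.0 and abs(dg[i])==abs(dg[i-2:i+3]).max()]
    print("by",by,pk)
for bx in (-44,-36,-25,-18,-5):
    r=int((80-bx)/.25); p=cv2.GaussianBlur(g[r-8:r+9].mean(0).reshape(-1,1),(1,9),0)[:,0]
    dg=np.gradient(p); ys=80-.25*np.arange(len(p))
    pk=[(round(ys[i],2),round(dg[i],1)) for i in range(2,len(p)-2) if abs(dg[i])>1.5 and abs(dg[i])==abs(dg[i-2:i+3]).max()]
    print("bx",bx,pk)
E
```

```text
by -22 [(np.float64(64.5), np.float64(6.9)), (np.float64(60.0), np.float64(-4.5)), (np.float64(55.0), np.float64(5.4)), (np.float64(51.25), np.float64(-2.8)), (np.float64(35.75), np.float64(-5.1)), (np.float64(14.75), np.float64(5.8)), (np.float64(-29.5), np.float64(-5.2))]
by -15 [(np.float64(64.5), np.float64(7.1)), (np.float64(60.5), np.float64(-3.4)), (np.float64(54.5), np.float64(5.0)), (np.float64(51.0), np.float64(-2.5)), (np.float64(34.5), np.float64(-5.2)), (np.float64(13.75), np.float64(5.6)), (np.float64(-30.0), np.float64(-5.0)), (np.float64(-66.5), np.float64(-2.1))]
by -8 [(np.float64(64.25), np.float64(6.5)), (np.float64(51.0), np.float64(-3.2)), (np.float64(33.75), np.float64(-5.9)), (np.float64(12.75), np.float64(6.6)), (np.float64(-4.0), np.float64(-2.6)), (np.float64(-5.5), np.float64(-2.6)), (np.float64(-12.25), np.float64(3.1)), (np.float64(-29.75), np.float64(-5.1))]
by 8 [(np.float64(64.0), np.float64(8.5)), (np.float64(50.75), np.float64(-3.5)), (np.float64(31.0), np.float64(-5.0)), (np.float64(10.5), np.float64(5.9)), (np.float64(-30.0), np.float64(-5.1))]
by
[... 2049 characters left out ...]
.float64(28.5), np.float64(3.8)), (np.float64(-30.25), np.float64(-4.3)), (np.float64(-32.5), np.float64(6.0)), (np.float64(-46.25), np.float64(-10.1)), (np.float64(-61.25), np.float64(2.4))]
bx -5 [(np.float64(77.25), np.float64(1.7)), (np.float64(58.0), np.float64(-4.9)), (np.float64(48.25), np.float64(-3.0)), (np.float64(42.5), np.float64(13.8)), (np.float64(32.5), np.float64(-4.9)), (np.float64(28.75), np.float64(3.6)), (np.float64(4.5), np.float64(-10.2)), (np.float64(-6.5), np.float64(12.4)), (np.float64(-30.0), np.float64(-4.3)), (np.float64(-32.25), np.float64(6.1)), (np.float64(-46.0), np.float64(-10.2)), (np.float64(-59.25), np.float64(-2.3)), (np.float64(-63.25), np.float64(2.9))]
```

View pics/b95.png

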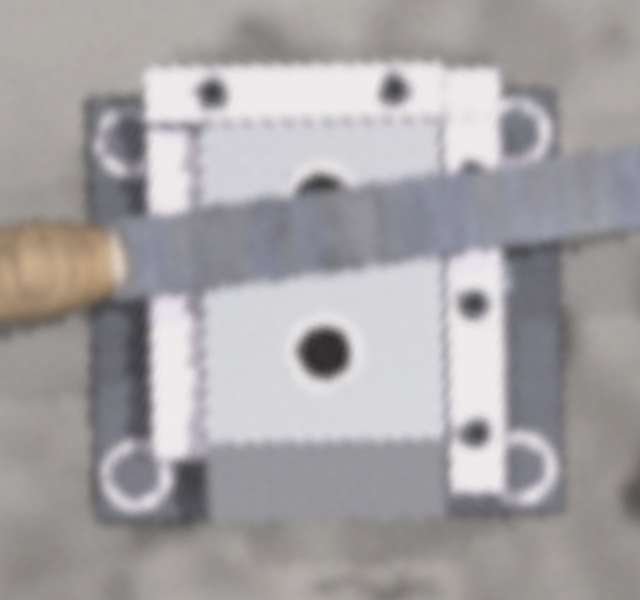

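```bash
python3 - <<'E'
from meas import *
d=load("top0.npz"); o=np.array((.517,-.5395)); th=np.radians(14.5)
def prof(g,axis,vals):
    for v in vals:
        c=int((80-v)/.25)
        p=(g[:,c-8:c+9].mean(1) if axis==0 else g[c-8:c+9].mean(0))
        p=cv2.GaussianBlur(p.reshape(-1,1),(1,9),0)[:,0]; dg=np.gradient(p); xs=80-.25*np.arange(len(p))
        print(axis,v,[(float(xs[i]),round(float(dg[i]),1)) for i in range(2,len(p)-2) if abs(dg[i])>2.5 and abs(dg[i])==abs(dg[i-2:i+3]).max()])
g=cv2.cvtColor(brect(d,.081,o,th),cv2.COLOR_BGR2GRAY).astype(float); print("z81 stop"); prof(g,0,(30,20,10,0,-10,-20,-25))
g=cv2.cvtColor(brect(d,.075,o,th),cv2.COLOR_BGR2GRAY).astype(float); print("z75 fence"); prof(g,1,(-30,-20,-10,-2))
# handle
f=d["frame"]; hsv=cv2.cvtColor(f,cv2.COLOR_RGB2HSV)
m=cv2.inRange(hsv,(8,70,60),(25,255,255)); m[:, :]*=1
mm=np.zeros_like(m); mm[240:300,215:300]=m[240:300,215:300]
n,l,st,ce=cv2.connectedComponentsWithStats(mm); k=1+st[1:,4].argmax(); print(st[k],ce[k])
c=max(cv2.findContours((l==k).astype(np.uint8),0,1)[0],key=cv2.contourArea).reshape(-1,2)
W=onplane(d,c,.0985)[:,:2]*1e3
r=cv2.minAreaRect(W.astype(np.float32)); print("rect",r)
pts=np.argwhere(l==k)[:,::-1]; W=onplane(d,pts,.0985)[:,:2]
mu=W.mean(0); u,s_,vt=np.linalg.svd(W-mu); ax=vt[0]*np.sign(-vt[0][1]); print("handle mean",mu,"ang",np.degrees(np.arctan2(ax[1],ax[0])),"ext",((W-mu)@ax).min(),((W-mu)@ax).max())
# blade
mz=cloud(d); 
sel=(mz[...,2]>.0965)&(mz[...,2]<.106); sel[:190]=0; sel[300:]=0; sel[:,:290]=0; sel[:,420:]=0
n,l,st,ce=cv2.connectedComponentsWithStats(sel.astype(np.uint8)); k=1+st[1:,4].argmax(); print(st[k])
pts=np.argwhere(l==k)[:,::-1]; B=onplane(d,pts,.099)[:,:2]; mb=B.mean(0); u,s_,vt=np.linalg.svd(B-mb); axb=vt[0]*np.sign(-vt[0][1])
print("blade",mb,np.degrees(np.arctan2(axb[1],axb[0])),((B-mb)@axb).min(),((B-mb)@axb).max())
ref=mb-mu; print("mean-mean ang",np.degrees(np.arctan2(ref[1],ref[0])))
h=mz[...,2]; 
E
```

```text
z81 stop
0 30 [(65.5, 6.6), (61.25, -7.7), (55.0, 5.6), (51.5, -5.7), (48.25, 2.8), (29.75, -4.1), (7.75, 3.1), (-34.25, -5.4), (-51.0, 3.2)]
0 20 [(65.75, 8.3), (52.25, -3.2), (31.0, -5.3), (10.0, 5.9), (-30.25, -4.8)]
0 10 [(65.75, 8.4), (52.5, -3.0), (32.25, -6.0), (11.0, 5.7), (-29.75, -4.9)]
0 0 [(66.0, 7.6), (52.5, -3.0), (37.75, -12.2), (34.0, 5.6), (12.75, 5.8), (-1.25, -12.8), (-13.5, 12.2), (-30.0, -5.2)]
0 -10 [(66.25, 6.8), (53.0, -3.0), (35.25, -5.5), (13.75, 5.8), (-29.5, -4.8)]
0 -20 [(66.75, 5.9), (62.75, -7.6), (56.25, 8.7), (36.5, -4.6), (15.5, 6.0), (-29.5, -5.1)]
0 -25 [(66.5, 7.4), (53.25, -2.8), (37.5, -4.7), (16.5, 5.6), (-29.25, -5.1)]
z75 fence
1 -30 [(58.75, -4.2), (51.75, 2.6), (47.75, -4.3), (42.75, 9.5), (33.75, -4.7), (-33.5, 6.5), (-36.5, -5.2), (-42.5, 7.6), (-47.0, -5.1), (-58.75, -4.5), (-63.0, 2.9)]
1 -20 [(59.5, -4.5), (48.75, -3.0), (43.0, 12.9), (32.5, -4.7), (29.0, 3.4), (-31.25, -4.0), (-33.5, 5.6), (-47.5, -10.0)]
1 -10 [(59.25, -4.8), (49.5, -3.0), (43.5, 13.4), (32.75, -3.9), (29.25, 3.7), (4.5, -10.6), (-7.0, 11.4), (-31.0, -4.2), (-33.5, 6.1), (-47.5, -9.8)]
1 -2 [(59.25, -4.2), (49.25, -2.8), (43.5, 13.8), (33.0, -4.9), (29.25, 3.6), (3.75, -7.8), (-6.25, 8.4), (-30.75, -4.2), (-33.0, 6.0), (-47.0, -10.0), (-64.5, 2.9)]
[226 252  66  37 946] [258.15116279 270.05708245]
rect ((498.63763427734375, -438.23785400390625), (22.08945083618164, 99.57582092285156), 22.163658142089844)
handle mean [ 0.49845077 -0.43821863] ang -67.7563473149386 ext -0.049702155827527045 0.049885670215016116
[ 290  200  121   63 1656]
blade [ 0.55273582 -0.56770856] -67.4243997947475 -0.09359853618036099 0.09925509095463808
mean-mean ang -67.25548557768687
```

send_rows(
  commands=[
    [[0,0,0,4,-0.4,0,8.5],[0,0,0,5,-0.5,0,8.5],[0,0,0,5,-0.5,0,8.5],[0,0,0,5,-0.5,0,8.5],[0,0,0,5,-0.4,0,8.5],[0,0,0,4.7,-0.4,0,8.5],[0,0,-9.9,0,0,0,8.5],[0,0,-9.9,0,0,0,8.5],[0,0,-9.9,0,0,0,8.5],[0,0,-9.9,0,0,0,8.5],[0,0,-9.9,0,0,0,8.5],[0,0,-9.9,0,0,0,8.5],[0,0,-9.9,0,0,0,8.5],[0,0,-9.9,0,0,0,8.5],[0,0,-9.9,0,0,0,8.5]],
  ],
  force=80,
)

```text
t: 1.98
tcp_pos: [0.5057, -0.4312, 0.396]
tcp_rot: [-0.007, 0.537, 0.844, 0.002]
ft_force: [0.3, 0.8, -0.1]
gripper_width: 0.0849
```

```bash
cat >> h.py <<'E'
from scipy.spatial.transform import Rotation as Ro
def tool(): 
    s=get_state(); q=s["tcp_rot"]; return np.array(s["tcp_pos"]),Ro.from_quat([q[1],q[2],q[3],q[0]]).as_matrix(),s
def Rt(azy_deg,tilt=0):
    # tool y azimuth (file y), tilted: rotate by +tilt about file x (= -tool x)
    a=np.radians(azy_deg); c,s=np.cos(a),np.sin(a)
    R=np.array([[-s,c,0],[c,s,0],[0,0,-1.]]).T.copy()
    R=np.c_[[-s,c,0],[c,s,0],[0,0,-1.]]
    return R@Ro.from_euler("x",-tilt,degrees=True).as_matrix()
def delta(p,R):
    p0,R0,s=tool()
    print("t",round(s["t"],2),"rotvec deg",np.round(np.degrees(Ro.from_matrix(R0.T@R).as_rotvec()),2),"shift cm",np.round(R0.T@(np.asarray(p)-p0)*100,2),"j",np.round(s["joint_positions"],2))
E
python3 - <<'E'
from h import *
R=Rt(22.3); print(np.linalg.det(R)); delta((.4985,-.4382,.30),R); delta((.4985,-.4382,.25),R)
E
```

```text
1.0
t 1.98 rotvec deg [-0.28 -0.78  2.75] shift cm [-0.46 -0.9   9.6 ] j [-0.72  0.49  1.54  0.    1.12 -1.16]
t 1.98 rotvec deg [-0.28 -0.78  2.75] shift cm [-0.53 -0.88 14.59] j [-0.72  0.49  1.54  0.    1.12 -1.16]
```

send_rows(
  commands=[
    [[0,-0.7,2.7,-0.5,-0.9,2,8.5],[0,0,0,0,0,3,8.5],[0,0,0,0,0,3,8.5],[0,0,0,0,0,0,8.5],[0,0,0,0,0,0,8.5]],
  ],
)

```text
t: 2.6
tcp_pos: [0.499, -0.4396, 0.3138]
tcp_rot: [-0.002, 0.556, 0.831, -0.002]
ft_force: [-0.5, 0.2, 0.6]
gripper_width: 0.0851
```

```bash
python3 - <<'E'
from h import *
delta((.4985,-.4382,.25),Rt(22.3))
E
```

```text
t 2.6 rotvec deg [-0.3  -0.09  0.11] shift cm [0.14 0.05 6.38] j [-0.74  0.59  1.59 -0.    0.97 -1.13]
```

send_rows(
  commands=[
    [[0,0,0,0.1,0,2,8.5],[0,0,0,0,0,2.2,8.5],[0,0,0,0,0,1.5,8.5],[0,0,0,0,0,0.6,8.5],[0,0,0,0,0,0,8.5],[0,0,0,0,0,0,8.5]],
  ],
)

```text
t: 3.35
tcp_pos: [0.4992, -0.4393, 0.2506]
tcp_rot: [0.001, 0.556, 0.831, -0.002]
ft_force: [0.3, -0.6, -0.2]
gripper_width: 0.0852
```

```bash
python3 - <<'E'
from h import *
delta((.4985,-.4382,.25),Rt(22.3))
for n in ("side","top"):
    d=snapshot(n); np.savez(f"{n}1.npz",**d)
    a=d["frame"][:,:,::-1]; a=a[180:340,220:420] if n=="side" else a[170:330,180:420]
    cv2.imwrite(f"pics/{n}1.png",cv2.resize(a,None,fx=3.2,fy=3.2,interpolation=cv2.INTER_CUBIC))
E
```

```text
t 3.35 rotvec deg [-0.16  0.19  0.13] shift cm [ 0.13 -0.03  0.06] j [-0.74  0.67  1.62 -0.01  0.86 -1.13]
```

View pics/side1.png

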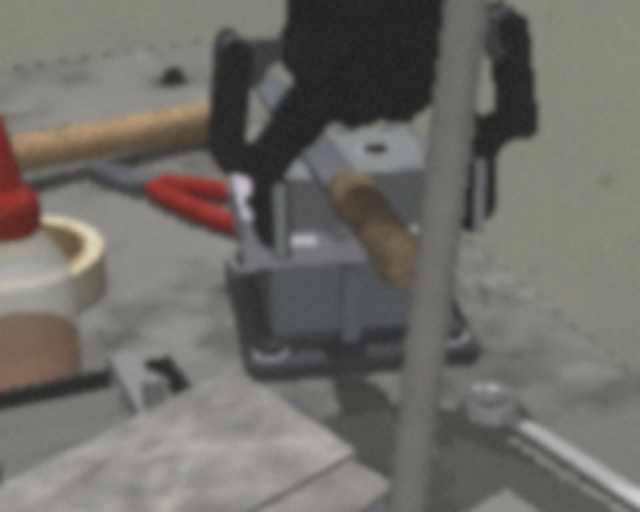

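View pics/top1.png

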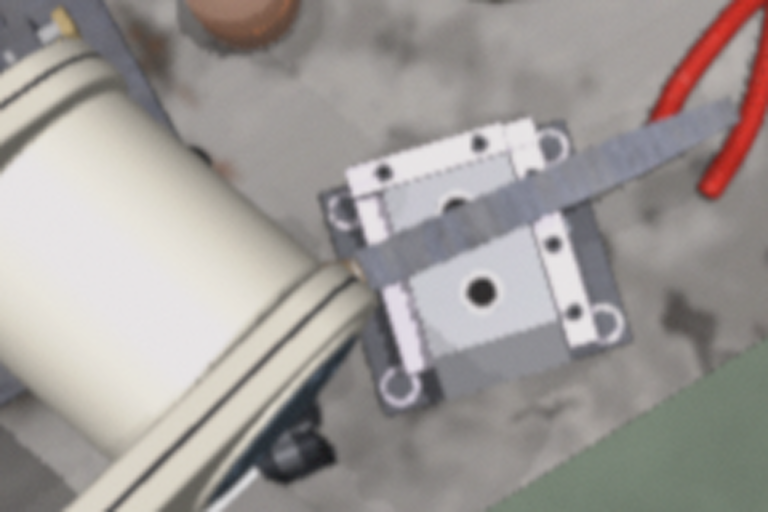

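send_rows(
  commands=[
    [[0,0,0,0,0,0,5],[0,0,0,0,0,0,4],[0,0,0,0,0,0,3],[0,0,0,0,0,0,2.5],[0,0,0,0,0,0,2],[0,0,0,0,0,0,1.5],[0,0,0,0,0,0,1],[0,0,0,0,0,0,1]],
  ],
  force=90,
)

```text
t: 4.45
tcp_pos: [0.4995, -0.4396, 0.2521]
tcp_rot: [0.002, 0.556, 0.831, -0.002]
ft_force: [-0.5, 1.4, 1.1]
gripper_width: 0.0225
```

```bash
python3 - <<'E'
from h import *
delta((.4985,-.4382,.25),Rt(22.3))
for n in ("side","top"):
    d=snapshot(n); np.savez(f"{n}2.npz",**d)
    a=d["frame"][:,:,::-1]; a=a[180:340,220:420] if n=="side" else a[170:330,180:420]
    cv2.imwrite(f"pics/{n}2.png",cv2.resize(a,None,fx=3.2,fy=3.2,interpolation=cv2.INTER_CUBIC))
E
```

```text
t 4.45 rotvec deg [-0.11  0.3   0.12] shift cm [ 0.17 -0.04  0.21] j [-0.74  0.67  1.62 -0.01  0.86 -1.13]
```

View pics/side2.png

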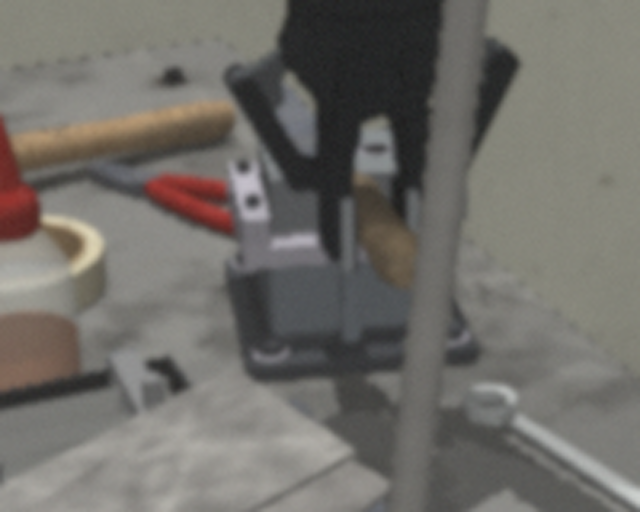

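View pics/top2.png

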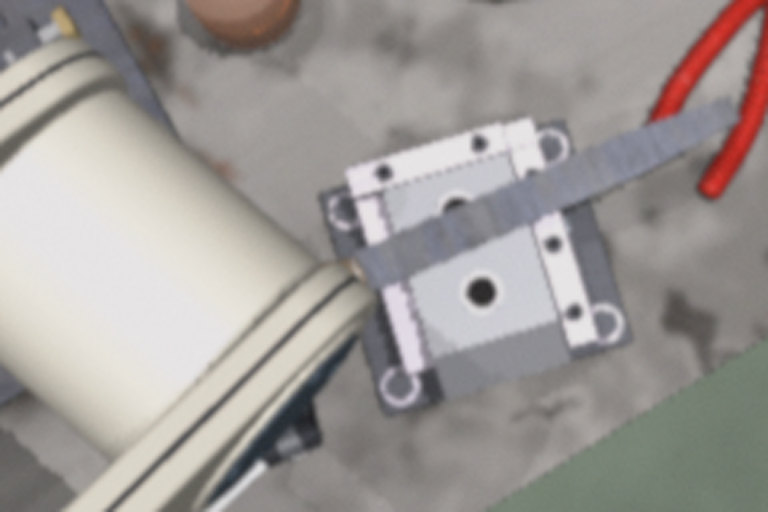

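send_rows(
  commands=[
    [[0,0,0,0,0,-0.5,1],[0,0,0,0,0,-1.5,1],[0,0,0,0,0,-2.5,1],[0,0,0,0,0,-2.5,1],[0,0,0,0,0,0,1],[0,0,0,0,0,0,1]],
  ],
)

```text
t: 5.3
tcp_pos: [0.499, -0.4386, 0.3253]
tcp_rot: [0.0, 0.556, 0.831, -0.002]
ft_force: [0.1, 0.2, -2.6]
gripper_width: 0.022
```

```bash
cat > blade.py <<'E'
from h import *
import sys
def blade(d,zmin,zmax,roi=None,verbose=1):
    """fit plane/axis to blade upper flat from the top depth; returns in tool frame"""
    p,R,s=tool(); P=cloud(d).reshape(-1,3)
    # predicted blade region in tool frame: x from -(45+95) .. wide, |y|<25, z near 155
    T=(P-p)@R
    ok=(T[:,0]<-.055)&(T[:,0]>-.25)&(abs(T[:,1])<.03)&(T[:,2]>zmin)&(T[:,2]<zmax)
    Q=T[ok]; 
    A=np.c_[Q[:,0],Q[:,1],np.ones(len(Q))]
    w=np.ones(len(Q),bool)
    for _ in range(5):
        c=np.linalg.lstsq(A[w],Q[w,2],rcond=None)[0]; r=Q[:,2]-A@c; w=abs(r)<.004
    Q=Q[w]; print("n",len(Q),"slopes deg dz/dx,dz/dy",np.round(np.degrees(np.arctan(c[:2])),2),"z at x=-.145:",round(float(c[2]-.145*c[0]),4))
    k=np.linalg.lstsq(np.c_[Q[:,0],np.ones(len(Q))],Q[:,1],rcond=None)[0]; print("y(x): slope deg",round(float(np.degrees(np.arctan(k[0]))),2),"y at -.145",round(float(k[1]-.145*k[0]),4),"xrange",np.percentile(Q[:,0],[0.5,99.5]).round(4))
if __name__=="__main__":
    d=snapshot("top"); np.savez("topL.npz",**d); blade(d,.13,.17)
E
python3 - <<'E'
from blade import *
delta((.4985,-.4382,.33),Rt(22.3))
d=snapshot("top"); np.savez("top3.npz",**d); blade(d,.135,.165)
cv2.imwrite("pics/top3.png",d["frame"][:,:,::-1])
d=snapshot("side"); np.savez("side3.npz",**d); cv2.imwrite("pics/side3.png",d["frame"][:,:,::-1])
E
```

```text
t 5.3 rotvec deg [-0.16  0.17  0.12] shift cm [ 0.06 -0.03 -0.47] j [-0.74  0.57  1.59 -0.    0.98 -1.13]
n 1966 slopes deg dz/dx,dz/dy [-0.49  0.07] z at x=-.145: 0.1546
y(x): slope deg -0.06 y at -.145 0.0006 xrange [-0.2358 -0.0559]
```

View pics/top3.png

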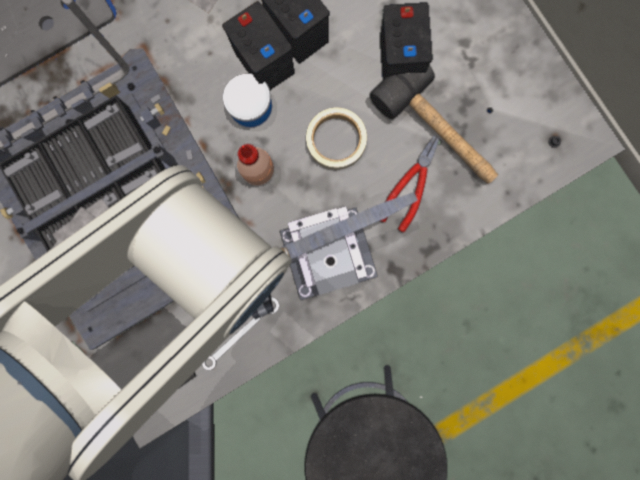

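View pics/side3.png

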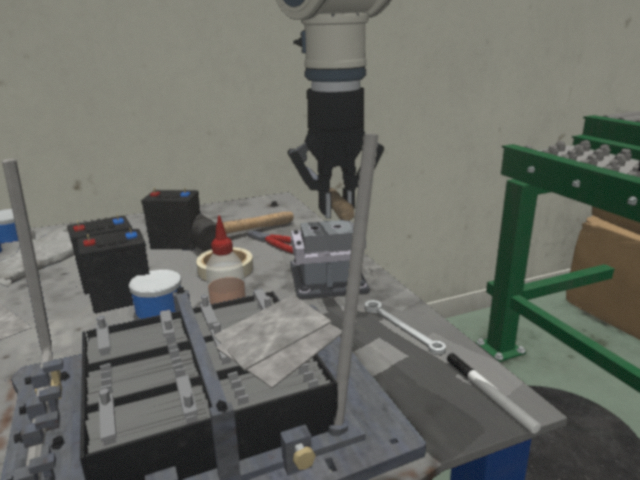

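```bash
cat > tgt.py <<'E'
from h import *
YAW=15.6; BM=np.array([-.143,.0006,.1586]); B=np.array([.480,-.552,.088])
Rb=np.c_[[np.sin(np.radians(YAW)),-np.cos(np.radians(YAW)),0],[0,0,0],[0,0,0]]
bx=np.array([np.cos(np.radians(YAW)),np.sin(np.radians(YAW)),0]); 
RB=np.c_[-np.array([-bx[1],bx[0],0]), bx*np.cos(np.radians(35))+[0,0,np.sin(np.radians(35))], -bx*np.sin(np.radians(35))+[0,0,np.cos(np.radians(35))]]
def pose(x,y,z,B=B):  # blade_mid in bevel frame -> tool pose
    R=Rt(YAW,35); return B+RB@np.array([x,y,z])-R@BM,R
def where(B=B):
    p,R,s=tool(); bm=p+R@BM; f=RB.T@(bm-B); zf=-R[:,2]
    print("t",round(s["t"],2),"blade_mid in bevel mm",np.round(f*1e3,1),"tilt err deg",round(float(np.degrees(np.arccos(zf@RB[:,2]))),2),"F bevel",np.round(RB.T@s["ft_force"],2))
def plan(p1,R1,n):
    p0,R0,s=tool(); w=Ro.from_matrix(R0.T@R1).as_rotvec(); 
    for i in range(n):
        Ra=R0@Ro.from_rotvec(w*i/n).as_matrix(); print(np.round(np.degrees(w/n),2),np.round(Ra.T@(p1-p0)/n*100,2))
E
python3 - <<'E'
from tgt import *
print(np.linalg.det(RB), Rt(YAW,35).T@RB)
p,R=pose(-44,0,0.03) if 0 else pose(-.044,0,.030); print(p); delta(p,R); plan(p,R,6); where()
E
```

```text
1.0 [[-1.00000000e+00 -2.78124269e-18  1.54919130e-17]
 [ 3.80368685e-18  1.00000000e+00 -1.11425532e-16]
 [ 1.54919130e-17 -6.32765467e-17 -1.00000000e+00]]
[ 0.32504704 -0.40111158  0.24214793]
t 5.4 rotvec deg [-35.11  -1.92   6.65] shift cm [ 10.14 -14.63   8.29] j [-0.74  0.57  1.59 -0.    0.98 -1.13]
[-5.85 -0.32  1.11] [ 1.69 -2.44  1.38]
[-5.85 -0.32  1.11] [ 1.65 -2.6   1.12]
[-5.85 -0.32  1.11] [ 1.6  -2.73  0.83]
[-5.85 -0.32  1.11] [ 1.55 -2.83  0.54]
[-5.85 -0.32  1.11] [ 1.5  -2.9   0.24]
[-5.85 -0.32  1.11] [ 1.44 -2.94 -0.07]
t 5.4 blade_mid in bevel mm [38.4 99.2 26.7] tilt err deg 35.15 F bevel [-0.21 -1.15 -1.91]
```

send_rows(
  commands=[
    [[-5.8,-0.3,1.1,1.7,-2.4,1.3,1],[-5.8,-0.3,1.1,1.6,-2.6,1.1,1],[-5.8,-0.3,1.1,1.6,-2.7,0.8,1],[-5.8,-0.3,1.1,1.5,-2.8,0.5,1],[-5.8,-0.3,1.1,1.5,-2.8,0.2,1],[-5.8,-0.3,1.1,1.4,-2.5,0,1],[0,0,0,0,0,0,1],[0,0,0,0,0,0,1]],
  ],
)

```text
t: 6.4
tcp_pos: [0.3261, -0.3979, 0.2381]
tcp_rot: [0.181, 0.579, 0.757, 0.243]
ft_force: [-0.1, 0.2, -1.8]
gripper_width: 0.0224
```

```bash
python3 - <<'E'
from tgt import *
from blade import blade
p,R=pose(-.044,0,.030); delta(p,R); where()
d=snapshot("top"); np.savez("top4.npz",**d); blade(d,.135,.165)
cv2.imwrite("pics/top4.png",d["frame"][:,:,::-1])
d=snapshot("side"); np.savez("side4.npz",**d); cv2.imwrite("pics/side4.png",d["frame"][:,:,::-1])
E
```

```text
t 6.4 rotvec deg [ 0.28 -0.19 -0.44] shift cm [-0.28  0.08 -0.43] j [-1.05  0.55  2.02  1.05  0.7  -2.19]
t 6.4 blade_mid in bevel mm [-47.4  -1.1  25.2] tilt err deg 0.34 F bevel [-0.17 -1.08 -1.5 ]
n 1578 slopes deg dz/dx,dz/dy [-0.43  1.4 ] z at x=-.145: 0.155
y(x): slope deg 0.05 y at -.145 0.0014 xrange [-0.2365 -0.0561]
```

View pics/top4.png

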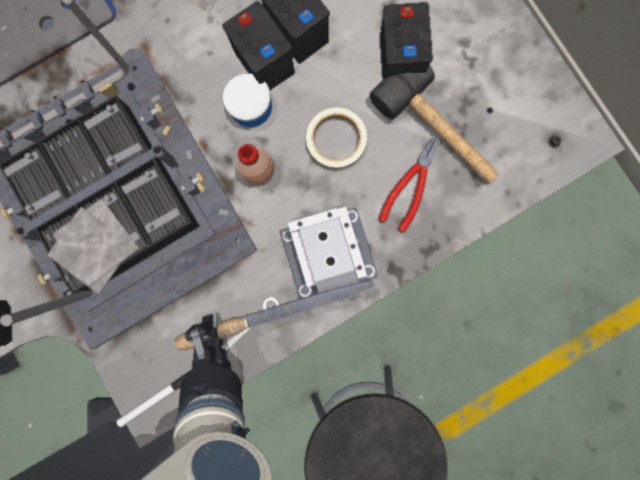

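View pics/side4.png

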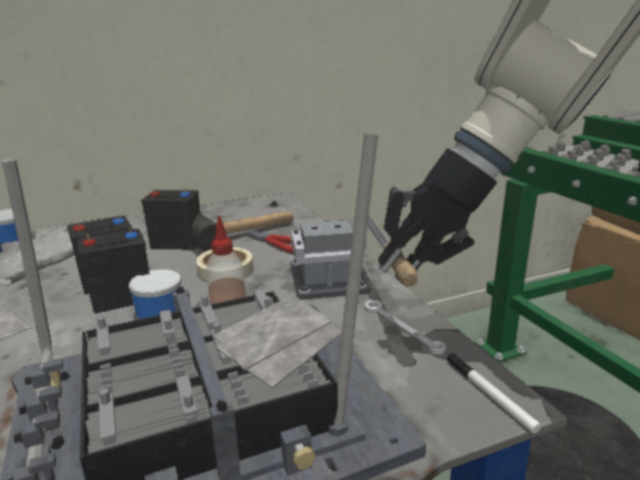

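send_rows(
  commands=[
    [[0.3,0,-0.4,-1.5,0.1,0,1],[0,0,0,-2.5,0,0,1],[0,0,0,-2.5,0,0,1],[0,0,0,-2.2,0,0,1],[0,0,0,0,0,0,1],[0,0,0,0,0,0,1]],
  ],
)

```text
t: 7.25
tcp_pos: [0.3572, -0.4879, 0.242]
tcp_rot: [0.183, 0.573, 0.763, 0.237]
ft_force: [0.6, 0.1, -2.0]
gripper_width: 0.0224
```

```bash
python3 - <<'E'
from tgt import *
p,R=pose(-.044,0,.010); delta(p,R); where()
E
```

```text
t 7.25 rotvec deg [-0.17  0.03  0.65] shift cm [ 9.23 -0.5   1.55] j [-1.08  0.63  1.82  0.91  0.78 -2.06]
t 7.25 blade_mid in bevel mm [48.3  7.3 25.6] tilt err deg 0.17 F bevel [ 0.1  -0.65 -1.95]
```

send_rows(
  commands=[
    [[0,0,0.6,2,-0.1,0,1],[0,0,0,2.6,-0.1,0,1],[0,0,0,2.6,-0.1,0.4,1],[0,0,0,2,-0.1,0.8,1],[0,0,0,0,0,0,1],[0,0,0,0,0,0,1]],
  ],
)

```text
t: 8.0
tcp_pos: [0.3353, -0.3939, 0.2305]
tcp_rot: [0.181, 0.576, 0.761, 0.238]
ft_force: [-0.1, -0.1, -0.8]
gripper_width: 0.0221
```

```bash
python3 - <<'E'
from tgt import *
p,R=pose(-.044,0,.000); delta(p,R); where()
E
```

```text
t 8.0 rotvec deg [-0.25 -0.04  0.17] shift cm [-0.42 -0.29  1.37] j [-1.02  0.56  2.02  1.07  0.68 -2.2 ]
t 8.0 blade_mid in bevel mm [-48.3   2.7  13.5] tilt err deg 0.26 F bevel [ 0.05 -0.6  -0.6 ]
```

send_rows(
  commands=[
    [[0,0,0,-0.3,-0.3,0.5,1],[0,0,0,0,0,0.4,1],[0,0,0,0,0,0.1,1],[0,0,0,0,0,0,1]],
  ],
)

```text
t: 8.5
tcp_pos: [0.34, -0.3982, 0.2203]
tcp_rot: [0.182, 0.576, 0.761, 0.237]
ft_force: [-0.1, -0.4, -1.9]
gripper_width: 0.0221
```

```bash
python3 - <<'E'
from tgt import *
where()
E
```

```text
t 8.5 blade_mid in bevel mm [-42.4  -0.2   3.6] tilt err deg 0.26 F bevel [ 0.37 -1.27 -1.45]
```

send_rows(
  commands=[
    [[0,0,0,0.1,0,0.15,1],[0,0,0,0,0,0.15,1],[0,0,0,0,0,0.1,1]],
  ],
)

```text
t: 8.88
tcp_pos: [0.342, -0.3967, 0.217]
tcp_rot: [0.182, 0.576, 0.761, 0.237]
ft_force: [-1.3, -0.2, 0.7]
gripper_width: 0.0222
```

```bash
python3 - <<'E'
from tgt import *
where()
E
```

```text
t 8.88 blade_mid in bevel mm [-43.3  -0.2  -0.3] tilt err deg 0.27 F bevel [-0.19 -0.71  1.31]
```

send_rows(
  commands=[
    [[0,0,0,0,0,0.15,1],[0,0,0,0,0,0.15,1]],
  ],
)

```text
t: 9.12
tcp_pos: [0.344, -0.3968, 0.2152]
tcp_rot: [0.183, 0.576, 0.761, 0.237]
ft_force: [-2.5, 0.9, 5.1]
gripper_width: 0.0224
```

```bash
python3 - <<'E'
from tgt import *
where()
E
```

```text
t 9.12 blade_mid in bevel mm [-42.4   0.6  -2.6] tilt err deg 0.32 F bevel [-1.59  1.19  5.45]
```

send_rows(
  commands=[
    [[0,0,0,-0.8,0,0.05,1],[0,0,0,-1,0,0.05,1],[0,0,0,-1,0,0.05,1]],
  ],
)

```text
t: 9.5
tcp_pos: [0.3518, -0.4238, 0.2144]
tcp_rot: [0.183, 0.576, 0.761, 0.237]
ft_force: [-6.7, 3.7, 7.1]
gripper_width: 0.0224
```

```bash
python3 - <<'E'
from tgt import *
where()
E
```

```text
t 9.5 blade_mid in bevel mm [-14.3   0.   -3.4] tilt err deg 0.31 F bevel [-5.38 -0.4   8.91]
```

send_rows(
  commands=[
    [[0,0,0,-1,0,-0.05,1],[0,0,0,-1,0,0,1],[0,0,0,-1,0,0,1]],
  ],
)

```text
t: 9.88
tcp_pos: [0.3587, -0.4541, 0.2153]
tcp_rot: [0.182, 0.577, 0.76, 0.237]
ft_force: [-5.5, 2.2, 5.1]
gripper_width: 0.0222
```

```bash
python3 - <<'E'
from tgt import *
where()
E
```

```text
t 9.88 blade_mid in bevel mm [16.6 -1.1 -2. ] tilt err deg 0.31 F bevel [-3.59 -0.89  6.87]
```

send_rows(
  commands=[
    [[0,0,0,-1,0,0,1],[0,0,0,-1,0,0,1],[0,0,0,-0.6,0,0,1]],
  ],
)

```text
t: 10.25
tcp_pos: [0.365, -0.4805, 0.2154]
tcp_rot: [0.181, 0.577, 0.76, 0.237]
ft_force: [-4.5, 1.3, 2.9]
gripper_width: 0.0222
```

```bash
python3 - <<'E'
from tgt import *
where()
E
```

```text
t 10.25 blade_mid in bevel mm [43.5 -2.1 -1.5] tilt err deg 0.28 F bevel [-2.44 -1.63  4.69]
```

send_rows(
  commands=[
    [[0,0,0,0,0,-0.6,1],[0,0,0,0,0,-1,1],[0,0,0,0,0,-1,1],[0,0,0,0,0,0,1],[0,0,0,0,0,0,1]],
  ],
)

```text
t: 10.88
tcp_pos: [0.3496, -0.4842, 0.2376]
tcp_rot: [0.18, 0.578, 0.76, 0.238]
ft_force: [0.4, 0.0, -2.1]
gripper_width: 0.0223
```

```bash
python3 - <<'E'
from tgt import *
from blade import blade
where()
d=snapshot("top"); np.savez("top5.npz",**d); blade(d,.135,.165)
a=d["frame"][180:310,215:445,::-1]; cv2.imwrite("pics/top5.png",cv2.resize(a,None,fx=3.4,fy=3.4,interpolation=cv2.INTER_CUBIC))
d=snapshot("side"); np.savez("side5.npz",**d)
a=d["frame"][180:320,240:480,::-1]; cv2.imwrite("pics/side5.png",cv2.resize(a,None,fx=3,fy=3,interpolation=cv2.INTER_CUBIC))
E
```

```text
t 10.88 blade_mid in bevel mm [42.7 -2.5 25.5] tilt err deg 0.3 F bevel [ 0.07 -0.86 -1.98]
n 1568 slopes deg dz/dx,dz/dy [-0.47  1.08] z at x=-.145: 0.1551
y(x): slope deg 0.01 y at -.145 0.0017 xrange [-0.2359 -0.056 ]
```

View pics/top5.png

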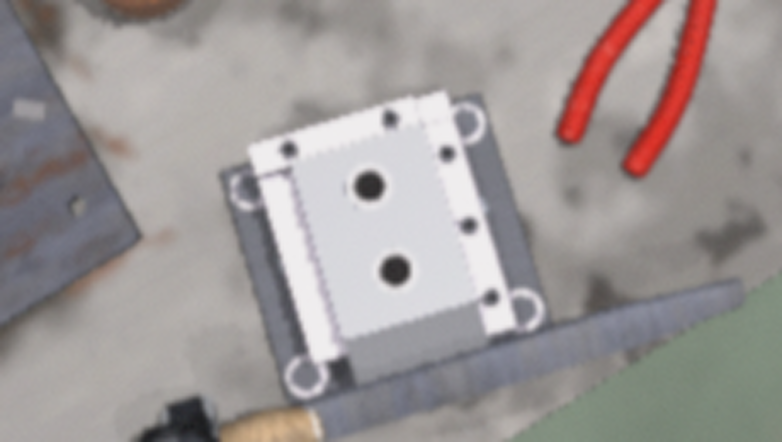

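View pics/side5.png

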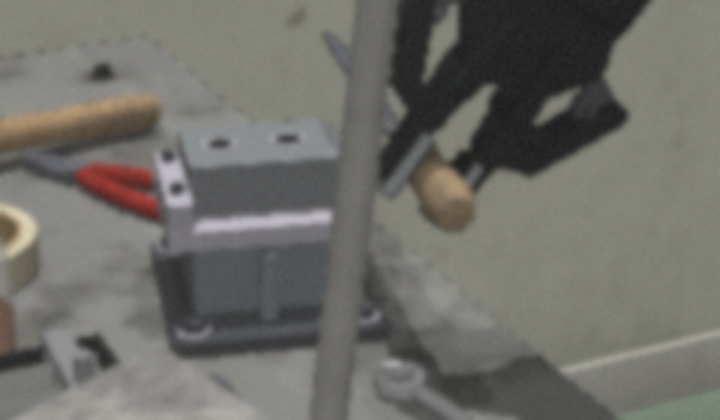

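```bash
cat > barm.py <<'E'
from meas import *
def bar(d,o=(.517,-.5395),th=np.radians(14.5)):
    g=cv2.cvtColor(brect(d,.095,o,th),cv2.COLOR_BGR2GRAY).astype(float)
    def pk(p,lo,hi,sg):
        p=cv2.GaussianBlur(p.reshape(-1,1),(1,9),0)[:,0]; dg=np.gradient(p)*sg; xs=80-.25*np.arange(len(p))
        k=(xs>lo)&(xs<hi); i=np.where(k)[0][dg[k].argmax()]; return float(xs[i]),round(float(dg[i]),1)
    for by in (-20,-10,10,20):
        c=int((80-by)/.25); print("by",by,"bevel edge",pk(g[:,c-8:c+9].mean(1),-36,-24,-1))
    for bx in (-22,-18,10,):
        r=int((80-bx)/.25); p=g[r-8:r+9].mean(0); print("bx",bx,"L",pk(p,20,38,1),"R",pk(p,-35,-26,1),pk(p,-35,-26,-1))
    # holes
    m=(cv2.GaussianBlur(g,(5,5),0)<90).astype(np.uint8); m[:, :200]=0; m[:,430:]=0
    n,l,st,ce=cv2.connectedComponentsWithStats(m)
    for i in range(1,n):
        if 800<st[i,4]<5000: print("hole bx,by",np.round((80-.25*ce[i][1],80-.25*ce[i][0]),2),st[i,4])
E
python3 - <<'E'
from barm import *
print("before"); bar(load("top4.npz")); print("after"); bar(load("top5.npz"))
E
```

```text
before
by -20 bevel edge (-29.75, 5.1)
by -10 bevel edge (-30.0, 4.9)
by 10 bevel edge (-30.25, 5.0)
by 20 bevel edge (-30.75, 5.1)
bx -22 L (28.5, 3.5) R (-32.75, 5.6) (-30.25, 4.0)
bx -18 L (28.5, 3.7) R (-32.5, 5.6) (-30.25, 4.0)
bx 10 L (29.25, 3.6) R (-32.0, 5.5) (-29.75, 4.0)
hole bx,by [30.02 -0.34] 1419
hole bx,by [-7.99 -1.04] 1365
after
by -20 bevel edge (-27.5, 5.0)
by -10 bevel edge (-27.75, 5.1)
by 10 bevel edge (-28.25, 5.3)
by 20 bevel edge (-28.25, 5.1)
bx -22 L (26.5, 3.8) R (-33.75, 1.9) (-30.5, 0.1)
bx -18 L (26.75, 3.5) R (-33.75, 1.6) (-27.75, 0.1)
bx 10 L (27.5, 3.3) R (-33.5, 1.6) (-27.0, 0.2)
hole bx,by [31.94 -2.02] 1418
hole bx,by [-5.99 -2.8 ] 1432
```

send_rows(
  commands=[
    [[0,0,0,2,0.1,0,1],[0,0,0,2.5,0.1,0,1],[0,0,0,2.4,0,0.5,1],[0,0,0,1.6,0,0.7,1],[0,0,0,0,0,0.4,1],[0,0,0,0,0,0.1,1],[0,0,0,0,0,0,1]],
  ],
)

```text
t: 11.85
tcp_pos: [0.3387, -0.3983, 0.2237]
tcp_rot: [0.181, 0.577, 0.76, 0.237]
ft_force: [0.4, -0.3, -2.2]
gripper_width: 0.0224
```

```bash
python3 - <<'E'
from tgt import *
p,R=pose(-.044,0,.000); delta(p,R); where()
E
```

```text
t 11.85 rotvec deg [-0.31  0.07 -0.02] shift cm [ 0.09 -0.08  0.69] j [-1.02  0.58  2.01  1.08  0.67 -2.21]
t 11.85 blade_mid in bevel mm [-42.9  -0.1   7.1] tilt err deg 0.32 F bevel [ 0.41 -1.05 -1.97]
```

send_rows(
  commands=[
    [[0,0,0,0.1,0,0.4,1],[0,0,0,0,0,0.3,1],[0,0,0,0,0,0.15,1],[0,0,0,0,0,0.1,1]],
  ],
)

```text
t: 12.35
tcp_pos: [0.344, -0.397, 0.2158]
tcp_rot: [0.182, 0.578, 0.76, 0.237]
ft_force: [-3.5, 1.0, 2.0]
gripper_width: 0.0222
```

```bash
python3 - <<'E'
from tgt import *
where()
E
```

```text
t 12.35 blade_mid in bevel mm [-42.3  -0.1  -2.3] tilt err deg 0.35 F bevel [-1.95 -1.4   3.42]
```

send_rows(
  commands=[
    [[0,0,0,0,0,0.05,1],[0,0,0,-0.8,0,0.05,1],[0,0,0,-1,0,0.03,1],[0,0,0,-1,0,0,1],[0,0,0,-1,0,0,1],[0,0,0,-1,0,0,1]],
  ],
)

```text
t: 13.1
tcp_pos: [0.3572, -0.445, 0.216]
tcp_rot: [0.182, 0.578, 0.76, 0.236]
ft_force: [-4.1, 1.6, 2.4]
gripper_width: 0.0221
```

```bash
python3 - <<'E'
from tgt import *
where()
E
```

```text
t 13.1 blade_mid in bevel mm [ 7.7 -0.2 -1.7] tilt err deg 0.39 F bevel [-2.64 -1.54  3.97]
```

send_rows(
  commands=[
    [[0,0,0,-1,0,0.05,1],[0,0,0,-1,0,0.03,1],[0,0,0,-1,0,0,1],[0,0,0,-0.6,0,0,1]],
  ],
)

```text
t: 13.6
tcp_pos: [0.3672, -0.4821, 0.2161]
tcp_rot: [0.182, 0.578, 0.76, 0.237]
ft_force: [-6.5, 2.7, 6.2]
gripper_width: 0.022
```

```bash
python3 - <<'E'
from tgt import *
where()
E
```

```text
t 13.6 blade_mid in bevel mm [46.  -0.4 -1.5] tilt err deg 0.33 F bevel [-4.31 -0.98  8.29]
```

Stroke 2 finished under load; I lift and return for stroke 3.

send_rows(
  commands=[
    [[0,0,0,0,0,-0.6,1],[0,0,0,0,0,-1,1],[0,0,0,0,0,-1,1],[0,0,0,0,0,0,1],[0,0,0,0,0,0,1]],
  ],
)

```text
t: 14.22
tcp_pos: [0.3522, -0.4866, 0.2383]
tcp_rot: [0.181, 0.578, 0.76, 0.237]
ft_force: [-0.6, -1.0, -1.5]
gripper_width: 0.0221
```

```bash
python3 - <<'E'
from tgt import *
from barm import bar
from blade import blade
where()
d=snapshot("top"); np.savez("top6.npz",**d); blade(d,.135,.165); bar(d)
E
```

```text
t 14.22 blade_mid in bevel mm [46.1 -0.4 25.4] tilt err deg 0.31 F bevel [ 0.76 -1.55 -0.8 ]
n 1575 slopes deg dz/dx,dz/dy [-0.47  1.29] z at x=-.145: 0.1552
y(x): slope deg 0.05 y at -.145 0.0017 xrange [-0.2357 -0.0559]
by -20 bevel edge (-27.75, 5.0)
by -10 bevel edge (-27.75, 5.1)
by 10 bevel edge (-28.25, 5.1)
by 20 bevel edge (-28.25, 5.2)
bx -22 L (26.75, 3.6) R (-33.75, 1.9) (-30.25, 0.1)
bx -18 L (26.75, 3.4) R (-33.75, 1.5) (-27.25, 0.2)
bx 10 L (27.5, 3.3) R (-33.25, 1.6) (-29.5, 0.0)
hole bx,by [31.93 -1.99] 1416
hole bx,by [-5.99 -2.81] 1434
```

send_rows(
  commands=[
    [[0,0,0,2,0,0,1],[0,0,0,2.6,0,0,1],[0,0,0,2.6,0,0.5,1],[0,0,0,1.6,0,0.7,1],[0,0,0,0,0,0.4,1],[0,0,0,0,0,0.1,1],[0,0,0,0,0,0,1]],
  ],
)

```text
t: 15.15
tcp_pos: [0.3389, -0.398, 0.2233]
tcp_rot: [0.182, 0.578, 0.76, 0.236]
ft_force: [-0.3, -0.0, -2.1]
gripper_width: 0.0223
```

```bash
python3 - <<'E'
from tgt import *
p,R=pose(-.044,0,.000); delta(p,R); where()
E
```

```text
t 15.15 rotvec deg [-0.28  0.24 -0.  ] shift cm [ 0.08 -0.07  0.65] j [-1.02  0.58  2.01  1.08  0.67 -2.21]
t 15.15 blade_mid in bevel mm [-42.6   0.    7.1] tilt err deg 0.37 F bevel [-0.07 -1.45 -1.54]
```

send_rows(
  commands=[
    [[0,0,0,0.1,0,0.4,1],[0,0,0,0,0,0.3,1],[0,0,0,0,0,0.15,1],[0,0,0,0,0,0.1,1]],
  ],
)

```text
t: 15.65
tcp_pos: [0.3442, -0.3968, 0.2154]
tcp_rot: [0.183, 0.578, 0.76, 0.236]
ft_force: [-2.5, 1.8, 2.0]
gripper_width: 0.0225
```

```bash
python3 - <<'E'
from tgt import *
where()
E
```

```text
t 15.65 blade_mid in bevel mm [-42.    0.   -2.2] tilt err deg 0.45 F bevel [-2.39 -0.47  2.73]
```

send_rows(
  commands=[
    [[0,0,0,0,0,0.05,1],[0,0,0,-0.8,0,0.05,1],[0,0,0,-1,0,0.03,1],[0,0,0,-1,0,0,1],[0,0,0,-1,0,0,1],[0,0,0,-1,0,0,1]],
  ],
)

```text
t: 16.4
tcp_pos: [0.357, -0.4442, 0.2158]
tcp_rot: [0.183, 0.578, 0.759, 0.236]
ft_force: [-3.2, 1.3, 2.7]
gripper_width: 0.0224
```

```bash
python3 - <<'E'
from tgt import *
where()
E
```

```text
t 16.4 blade_mid in bevel mm [ 7.2 -0.2 -1.6] tilt err deg 0.49 F bevel [-2.12 -0.66  3.78]
```

send_rows(
  commands=[
    [[0,0,0,-1,0,0.05,1],[0,0,0,-1,0,0.03,1],[0,0,0,-1,0,0,1],[0,0,0,-0.6,0,0,1]],
  ],
)

```text
t: 16.9
tcp_pos: [0.3669, -0.4812, 0.2159]
tcp_rot: [0.183, 0.578, 0.759, 0.236]
ft_force: [-6.1, 1.2, 5.9]
gripper_width: 0.0228
```

```bash
python3 - <<'E'
from tgt import *
where()
E
```

```text
t 16.9 blade_mid in bevel mm [45.3 -0.3 -1.4] tilt err deg 0.42 F bevel [-2.82 -1.13  8.03]
```

send_rows(
  commands=[
    [[0,0,0,0,0,-0.6,1],[0,0,0,0,0,-1,1],[0,0,0,0,0,-1.5,1],[0,0,0,0,0,-2,1],[0,0,0,0,0,0,1],[0,0,0,0,0,0,1]],
  ],
)

```text
t: 17.65
tcp_pos: [0.337, -0.4897, 0.2607]
tcp_rot: [0.183, 0.578, 0.759, 0.236]
ft_force: [0.6, 0.1, -2.6]
gripper_width: 0.0222
```

```bash
cat >> tgt.py <<'E'
O=np.array([.5195,-.5414,0]); by=np.array([-bx[1],bx[0],0])
def top(h,x=.010,y0=.002):
    R=Rt(YAW,0); q=O+bx*x+by*(y0-.05)+np.array([0,0,.095+h]); return q-R@BM,R
def wtop():
    p,R,s=tool(); bm=p+R@BM-O; print("t",round(s["t"],2),"blade_mid block mm",np.round([bm@bx*1e3,bm@by*1e3,bm[2]*1e3],1),"F",np.round(s["ft_force"],2),"tilt",np.degrees(np.arccos(-R[2,2])).round(2))
E
python3 - <<'E'
from tgt import *
where(); wtop(); p,R=top(.045); print(p); delta(p,R); plan(p,R,7)
p0,R0,s=tool()
for i in range(8):
    w=Ro.from_matrix(R0.T@R).as_rotvec(); Ra=R0@Ro.from_rotvec(w*i/7).as_matrix(); q=p0+(p-p0)*i/7+Ra@BM-O; print(np.round([q@bx*1e3,q@by*1e3,q[2]*1e3],1))
E
```

```text
t 17.65 blade_mid in bevel mm [45.5 -0.1 53.2] tilt err deg 0.43 F bevel [ 0.06 -0.99 -2.49]
t 17.65 blade_mid block mm [-71.5 -45.1 131.5] F [ 0.61  0.11 -2.61] tilt 34.76
[ 0.50300635 -0.44737171  0.2986    ]
t 17.65 rotvec deg [34.76  0.34 -0.14] shift cm [-0.34 16.23  6.66] j [-1.11  0.59  1.83  0.89  0.81 -2.04]
[ 4.97  0.05 -0.02] [-0.05  2.32  0.95]
[ 4.97  0.05 -0.02] [-0.05  2.39  0.75]
[ 4.97  0.05 -0.02] [-0.05  2.45  0.54]
[ 4.97  0.05 -0.02] [-0.05  2.48  0.32]
[ 4.97  0.05 -0.02] [-0.05  2.5   0.11]
[ 4.97  0.05 -0.02] [-0.05  2.5  -0.11]
[ 4.97  0.05 -0.02] [-0.06  2.48 -0.33]
[-71.5 -45.1 131.5]
[-58.5 -45.5 129.4]
[-46.1 -45.9 128.4]
[-34.3 -46.3 128.4]
[-22.8 -46.7 129.6]
[-11.7 -47.2 131.9]
[ -0.8 -47.6 135.4]
[ 10. -48. 140.]
```

send_rows(
  commands=[
    [[5,0,0,0,2.3,0.9,1],[5,0,0,0,2.4,0.7,1],[5,0,0,0,2.4,0.5,1],[5,0,0,0,2.5,0.3,1],[5,0,0,0,2.5,0.1,1],[5,0,0,-0.1,2.5,-0.1,1],[4.5,0,0,-0.1,2.2,-0.3,1],[0,0,0,0,0,0,1],[0,0,0,0,0,0,1]],
  ],
)

```text
t: 18.77
tcp_pos: [0.5035, -0.4433, 0.2939]
tcp_rot: [-0.006, 0.606, 0.795, -0.005]
ft_force: [-0.1, 0.7, -2.0]
gripper_width: 0.0225
```

```bash
python3 - <<'E'
from tgt import *
from blade import blade
from barm import bar
wtop(); p,R=top(0.0); delta(p,R)
d=snapshot("top"); blade(d,.135,.165); np.savez("top7.npz",**d)
cv2.imwrite("pics/top7.png",d["frame"][:,:,::-1])
E
```

```text
t 18.77 blade_mid block mm [  8.6 -43.6 134.9] F [-0.09  0.68 -1.98] tilt 0.88
t 18.77 rotvec deg [-0.86 -0.19 -0.25] shift cm [-0.4  -0.09  4.03] j [-0.74  0.62  1.58 -0.01  0.95 -1.  ]
n 1790 slopes deg dz/dx,dz/dy [-0.39  0.49] z at x=-.145: 0.1546
y(x): slope deg -0.19 y at -.145 0.0011 xrange [-0.2356 -0.0576]
```

View pics/top7.png

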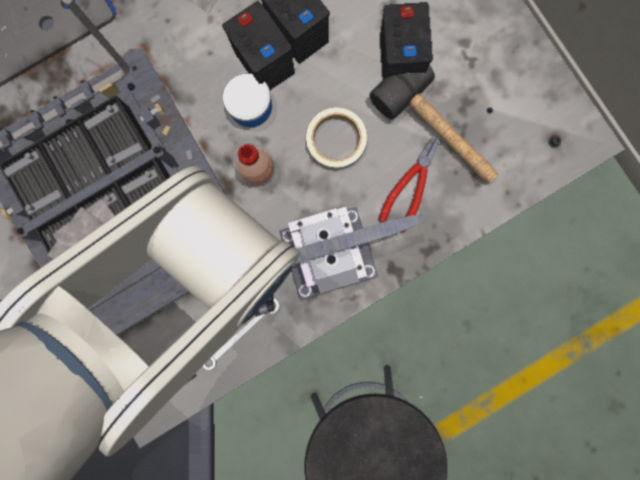

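send_rows(
  commands=[
    [[-0.8,0,0,-0.1,-0.1,1,1],[0,0,0,-0.1,0,1.2,1],[0,0,0,0,0,1,1],[0,0,0,0,0,0.4,1],[0,0,0,0,0,0,1],[0,0,0,0,0,0,1]],
  ],
)

```text
t: 19.58
tcp_pos: [0.4999, -0.4466, 0.254]
tcp_rot: [-0.002, 0.608, 0.794, 0.002]
ft_force: [0.3, 0.1, -1.8]
gripper_width: 0.0224
```

```bash
python3 - <<'E'
from tgt import *
wtop(); p,R=top(0.0); delta(p,R)
E
```

```text
t 19.57 blade_mid block mm [  6.  -45.5  94.6] F [ 0.35  0.06 -1.77] tilt 0.34
t 19.57 rotvec deg [-0.01 -0.34 -0.47] shift cm [-0.15  0.28  0.04] j [-0.75  0.67  1.6   0.    0.88 -1.01]
```

send_rows(
  commands=[
    [[0,0,0,0,0,0.1,1],[0,0,0,0,0,0.1,1],[0,0,0,0,0,0,1]],
  ],
)

```text
t: 19.95
tcp_pos: [0.5004, -0.4468, 0.2534]
tcp_rot: [-0.001, 0.608, 0.794, 0.002]
ft_force: [-0.0, 0.3, -0.3]
gripper_width: 0.0224
```

```bash
python3 - <<'E'
from tgt import *
wtop()
E
```

```text
t 19.95 blade_mid block mm [  6.6 -46.2  94.3] F [-0.01  0.26 -0.31] tilt 0.22
```

send_rows(
  commands=[
    [[0,0,0,0,0,0.05,1],[0,0,0,0,0,0,2.6],[0,0,0,0,0,0,3],[0,0,0,0,0,0,4],[0,0,0,0,0,0,6],[0,0,0,0,0,0,8.5],[0,0,0,0,0,0,8.5],[0,0,0,0,0,0,8.5]],
  ],
)

```text
t: 20.95
tcp_pos: [0.5008, -0.4471, 0.2534]
tcp_rot: [-0.0, 0.608, 0.794, 0.001]
ft_force: [0.3, -0.3, -0.8]
gripper_width: 0.0851
```

```bash
python3 - <<'E'
from tgt import *
wtop()
d=snapshot("side"); np.savez("side8.npz",**d)
a=d["frame"][160:320,240:480,::-1]; cv2.imwrite("pics/side8.png",cv2.resize(a,None,fx=3,fy=3,interpolation=cv2.INTER_CUBIC))
E
```

```text
t 20.95 blade_mid block mm [  7.1 -46.8  94.5] F [ 0.3  -0.28 -0.79] tilt 0.17
```

View pics/side8.png

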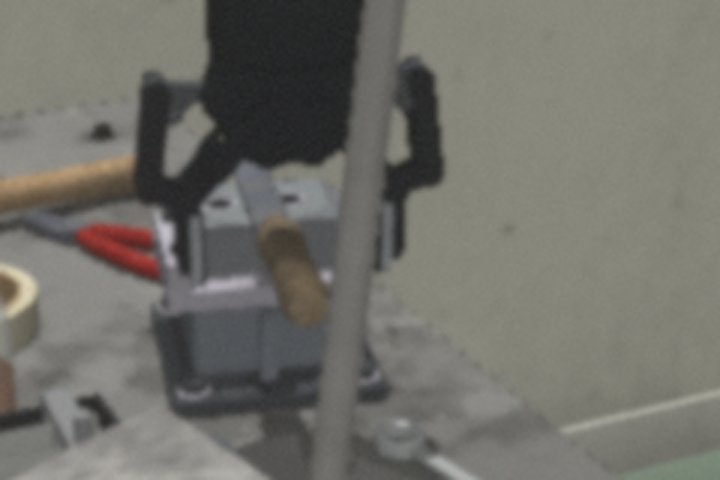

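File released on the bar top between the open fingers; I retract straight up and back.

send_rows(
  commands=[
    [[0,0,0,0,0,-1,8.5],[0,0,0,0,0,-2,8.5],[0,0,0,0,0,-4,8.5],[0,0,0,0,0,-4,8.5],[0,0,0,0,0,-4,8.5],[0,0,0,0,-4,0,8.5],[0,0,0,0,-5,0,8.5],[0,0,0,0,-5,0,8.5],[0,0,0,0,-5,0,8.5],[0,0,0,0,0,0,8.5],[0,0,0,0,0,0,8.5]],
  ],
)

```text
t: 22.38
tcp_pos: [0.313, -0.4984, 0.4247]
tcp_rot: [0.009, 0.607, 0.795, -0.001]
ft_force: [0.6, -0.7, 0.0]
gripper_width: 0.0849
```

```bash
python3 - <<'E'
from tgt import *
from barm import bar
wtop()
for n in ("side","top"):
    d=snapshot(n); np.savez(f"{n}9.npz",**d)
    a=d["frame"][:,:,::-1]; a=a[180:320,220:420] if n=="side" else a[180:310,215:445]
    cv2.imwrite(f"pics/{n}9.png",cv2.resize(a,None,fx=3.4,fy=3.4,interpolation=cv2.INTER_CUBIC))
bar(d)
P=cloud(d).reshape(-1,3); q=P-O; X=q@bx; Y=q@by
k=(Y<.035)&(Y>-.13)&(X>-.03)&(X<.05)&(P[:,2]>.0965)&(P[:,2]<.11)
A=np.c_[X[k],Y[k],np.ones(k.sum())]; c=np.linalg.lstsq(A,P[k,2],rcond=None)[0]; print("blade plane n",k.sum(),"slopes deg",np.degrees(np.arctan(c[:2])),"z0",c[2],"Y range",np.percentile(Y[k],[.5,99.5]),"Xmean",X[k].mean())
E
```

```text
t 22.38 blade_mid block mm [-186.2  -48.5  268.3] F [ 0.6  -0.66  0.02] tilt 1.02
by -20 bevel edge (-27.75, 5.2)
by -10 bevel edge (-27.75, 5.1)
by 10 bevel edge (-28.25, 5.2)
by 20 bevel edge (-28.5, 5.1)
bx -22 L (26.5, 3.7) R (-33.75, 1.8) (-31.5, 0.0)
bx -18 L (26.75, 3.5) R (-33.75, 1.6) (-30.25, 0.1)
bx 10 L (22.25, 0.5) R (-33.5, 0.9) (-30.5, 0.4)
hole bx,by [31.94 -2.01] 1427
hole bx,by [-6.07 -2.82] 1420
blade plane n 1638 slopes deg [-0.36190701 -0.20437354] z0 0.09869264682703029 Y range [-0.12834458  0.03404615] Xmean 0.007471556143699215
```

View pics/top9.png

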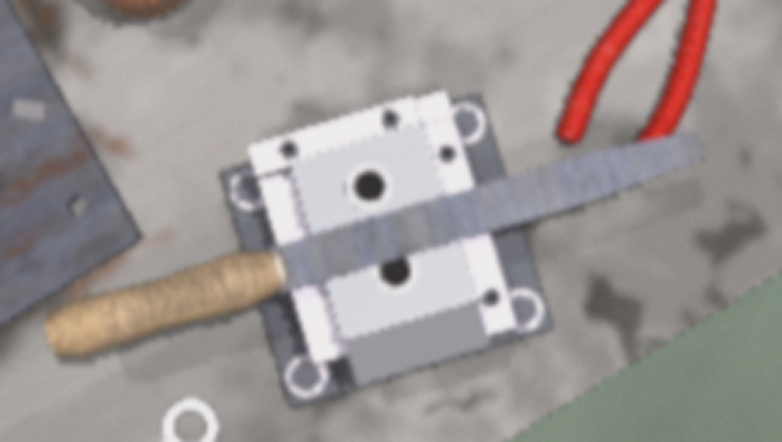

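View pics/side9.png

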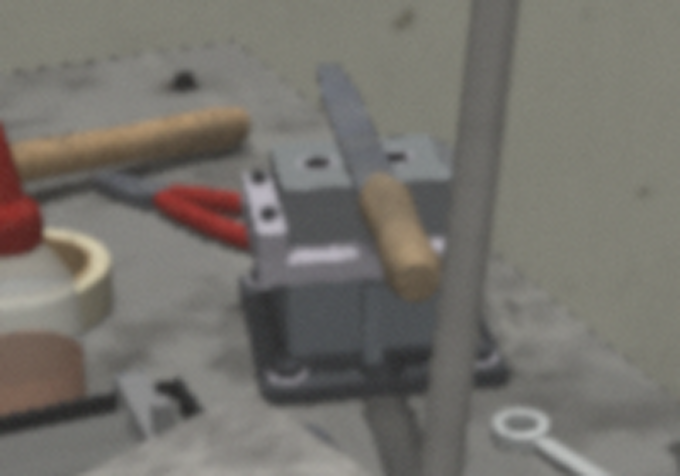

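The file lies flat across the bar, level to within about 0.4° and with its upper flat at 98.7 mm (99 expected). The bar is where it seated, and the gripper is clear, so I'm handing in.

```bash
python3 -c "
from station import hand_in,get_state
print(get_state()['t']); print(hand_in())"
```

```text
22.475
the job is handed in; nothing more can be done
None
```

I gave the bevel three full push strokes, laid the file back across the bar and handed in at 22.5 s of the 54 s allowed; no verdict was reported.

- **Strokes:** I held the file by its handle and rolled it 35° onto the bevel. `blade_mid` ran from about −42 to +45 mm in each stroke. The wrist force points to roughly 4–10 N of pressure, with the blade within 0.5° of flat. After each stroke I lifted the file 25 mm or more along the bevel normal before going back.
- **Bar:** The first stroke seated it about 2 mm against the back stop and 2 mm against the fence. It stayed within about 0.3 mm of there in the views taken after strokes 1 and 2 and after the file was laid down.
- **File:** It lies released across the top of the bar, level to within about 0.4°, its upper flat measured at 98.7 mm (99 expected). The gripper is open and about 0.2 m away.

**Checks that disagreed:** Contact on the bevel came about 1.5 mm deeper than the camera fit said, within the calibration error plus the give of the grip. The blade's roll read 1.1–1.4° off in the tilted depth views, but only 0.07–0.5° in the level ones. None of the other checks failed.

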